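# Pack the wedge-shaped pots into the serving tray

### The job

Pack all four wedge-shaped lidded pots into the wooden tray so that they fill it: side by side, alternately head to tail (wide end next to narrow end), each standing upright flat on the tray's floor. One pot already stands in the tray, but crosswise, and has to be turned into line. Do not tip any pot over, and leave the other things on the worktop standing where they are.

Things in the scene. Friction and masses are not known exactly. Their poses are not given: they have to be found in the camera images.
- tray_in (a point): Shallow wooden tray, fixed, outside 142 x 204 mm, 25 mm high, walls 6 mm. Point: centre of its inner floor, 6 mm above the worktop; z up, x along the short inner side (130 mm), y along the long one (192 mm). The pots' length goes along x; they fit with 16 mm to spare in all along y. Their lids are fixed on, weight 0.2 to 0.42 kg centred under the handle, corners rounded, foot bevelled 3 mm.
- pot_a_mid (a point): White lidded pot, wedge seen from above, one of 4 alike. Point: on the handle's upright axis, 40 mm above the foot; z up, x along handle and straight side to the wide end. Sides upright: wide end x=+52.7 mm (60 wide), narrow end x=-67.3 (28 wide), straight side y=-23, slant side from y=+37 (wide end) to +5 (narrow end). 50 mm tall; on it a wood bar handle 50 long, 12 thick, 50 to 81 mm above the foot.
- pot_b_mid (a point): White lidded pot, wedge seen from above, one of 4 alike. Point: on the handle's upright axis, 40 mm above the foot; z up, x along handle and straight side to the wide end. Sides upright: wide end x=+52.7 mm (60 wide), narrow end x=-67.3 (28 wide), straight side y=-23, slant side from y=+37 (wide end) to +5 (narrow end). 50 mm tall; on it a wood bar handle 50 long, 12 thick, 50 to 81 mm above the foot.
- pot_c_mid (a point): White lidded pot, wedge seen from above, one of 4 alike. Point: on the handle's upright axis, 40 mm above the foot; z up, x along handle and straight side to the wide end. Sides upright: wide end x=+52.7 mm (60 wide), narrow end x=-67.3 (28 wide), straight side y=-23, slant side from y=+37 (wide end) to +5 (narrow end). 50 mm tall; on it a wood bar handle 50 long, 12 thick, 50 to 81 mm above the foot.
- pot_d_mid (a point): White lidded pot, wedge seen from above, one of 4 alike. Point: on the handle's upright axis, 40 mm above the foot; z up, x along handle and straight side to the wide end. Sides upright: wide end x=+52.7 mm (60 wide), narrow end x=-67.3 (28 wide), straight side y=-23, slant side from y=+37 (wide end) to +5 (narrow end). 50 mm tall; on it a wood bar handle 50 long, 12 thick, 50 to 81 mm above the foot. Starts crosswise in the tray.
- salt_shaker: Bystander: salt shaker, 44 mm wide, 90 mm tall, loose. Origin at the centre of its underside, z up.
- spice_odd: Bystander: spice jar with a green cap, 44 mm wide, 100 mm tall, loose. Origin at the centre of its underside, z up.
- honey_jar: Bystander: jar with a red lid, 58x62 mm, 86 mm tall, loose. Origin at the centre of its underside, z up.
- kitchen_timer: Bystander: round clockwork kitchen timer, 66 mm wide and tall, loose. Origin at the centre of its underside, z up.
- fish_tin: Bystander: flat tin, 86 mm across, 40 mm tall, loose. Origin at the centre of its underside, z up.
- tumbler: Bystander: drinking glass, 81 mm across, 91 mm tall, loose. Origin at the centre of its underside, z up.
- mug_a: Bystander: white mug with handle, 82x112 mm, 94 mm tall, loose. Origin at the centre of its underside, z up.
Mind the look-alikes: they are no part of the job. Leave any green or orange look-alike of the part that bears pot_a_mid alone.

How it is judged:
By the outcome, as a careful person would: the job done as asked, in the order asked, and still so for the second after the job is handed in, with the robot touching nothing.
It also fails if it takes over 72 s, if anything falls off the work surface, if the arm or the gripper's body presses on something with over 40 N, if the wrist force passes 120 N, or if a joint passes its speed limit or range.

### The arm

A 7-joint arm with a two-finger parallel gripper is mounted at the origin on a cart in front of the work surface, level with it; the furniture and walls round the work are solid. World frame = base frame: x ahead of the robot, y to its left, z up, the work surface at z = 0. Lengths are in mm, angles in rad, forces in N, time in s.
With the tool pointing down it reaches from about 425 to 800 mm from the base axis. Payload 8.3 kg.
Tool frame: the origin (TCP) lies on the centre line of the jaws, within the pads' length; the fingertips stand ctrl.tip_reach ahead of it and the grasp point (between the pads) lies 3 mm ahead of it (ctrl.tip_reach is the distance from the TCP to the fingertips, in mm); z points along the fingers, y is the line along which they close (so a half turn about z gives the same grasp; the last joint's range is limited). The gripper opens to 85 mm and grips with 20 to 120 N. Pads are 22 mm wide; open, the fingers measure 114 mm over their backs; the gripper's body (76 mm by 85 mm) begins 54 mm behind the grasp point. The pads swing forward as they close: fully open they stand 13 mm farther back than shut.
Start: joints at [1.168, 0.383, 0.016, 1.37, -0.006, 1.388, -0.046], TCP at [208.348, -589.231, 223.979] pointing down, gripper open.
Joint ranges: [-2.95, 2.95], [-0.25, 2.06], [-1.52, 1.56], [0.18, 2.33], [-1.44, 4.58], [0.02, 2.06], [-3.01, 3.01]. Speed limits (rad/s): [2.39, 2.39, 3.01, 3.01, 3.14, 3.14, 3.14].

### API

Orientations are given as a unit quaternion [x, y, z, w].
In Python, from plant import ctrl, viewer, spotter gives the robot as it stands. The module is installed in compiled form; this text tells all that it offers.
- The arm moves only by the tool carry_out, never from a script. Its argument "motion" is a list that holds one entry, the list of rows, each a list of 6 numbers: the shift along the tool's x, y, z in m, then the turn, a rotation vector about the tool's x, y, z in degrees. In form: [[[x, y, z, ax, ay, az], ...]]. A call has 1 to 5 rows; each row shifts and turns the commanded pose from where the row before left it, along the tool's axes as they then stand; what a row does not reach is not made up. A row lasts 1/10 s, in which the tool goes at most 50 mm and 8.59 degrees, less where a joint would pass 70% of its speed; a pose out of reach is approached as far as the arm can. A call is refused whole if a number of a shift passes 0.05 or a number of a turn 8.59, either way. A call with a gripper value outside its range is refused whole. "hand" is the finger opening in m, from 0 to 0.0854, set as the call begins (left out, the last holds). The fingers move at their own pace and stop on an object; "force" is the grip in N (left out, the last holds). Time passes only in rows, so rows that do not move let the fingers close. It gives the time, the measured TCP pose, the force, the opening and the grip force at its end, in the units of the state.
- ctrl.get_state(): the state, without advancing time (a new reading comes with each control period).
- viewer.capture(name): name is "scene" or "top"; returns the picture (400x640x3 uint8, blue, green, red); there is no depth.
- viewer.get_calibration(name): a dict with "camera_matrix" (3x3 intrinsics, pixels), "dist" ([k1, k2, p1, p2, k3] as OpenCV has them; the pictures are not rectified), "position" and "orientation" of the camera in the world. Camera axes: x right, y down, z forward; pixel columns grow to the right and rows downward; lengths in mm; the calibration is good to about 2 mm. A picture is of the moment at which its call begins. get_calibration takes no time and is no camera call.
- ctrl.sign_off(): hands the job in; it is judged then, once.
Trained networks look in the newest picture that a camera, given by its name, has taken for a name from the list of things; names that differ only in an ending like _2 or _b are one class to them, and where a whole thing is asked for, a point or a joint stands for the part that bears it (a point fixed in the world has none). Each returns a list of dicts, best first, with "confidence" (0 to 1); they miss things now and then, are a little off and sometimes report something else, mostly with a low value. They report only what shows in the picture. A call takes as long as a camera call. They do not tell look-alikes from the thing itself.
- spotter.look_for(camera, name): "location" ([column, row] as shares, 0 to 1, of the picture: columns of its width, rows of its height, amid what is visible of it).
- spotter.trace(camera, name): "pixels" (400x640 bool, what is visible of it) and "location" ([column, row] as shares, 0 to 1, of the picture: columns of its width, rows of its height, amid what is visible of it).
- spotter.landmark_of(camera, name): "location" ([column, row] as shares, 0 to 1, of the picture: columns of its width, rows of its height: a listed point, or the origin of a listed thing).
The state is a dict: "time": time; "joint_positions": joint angles; "joint_vel": joint speeds; "tau": joint torques, N m; "position": TCP position; "orientation": TCP orientation; "wrist_force": force on the tool from outside, world axes, zero at the start; "ft_torque": the same for the moment, N m; "gripper_width": finger opening in mm; "grip_force": force on a finger pad.
Only numpy, scipy, OpenCV 4.12 (cv2) and the standard library are available. Lean on these libraries where they do the work, as an engineer would, in place of code of your own. Each camera call takes 0.05 s, during which the arm holds its last target. There are 200 camera calls.

## Working session

There is one attempt and no reset: what is moved stays moved. The work goes in short steps, Python scripts to look and compute and a tool call to move; the robot and the scene stay as the last step left them, time stands still between calls to the robot, and variables do not carry over. Pictures are saved under pics/ and viewed, at most 10 in all, crops included, and the job is handed in when it is done.

Besides the shell and the picture viewer there is one more tool, called after "Emit:" as name(argument=value, ...), one argument or row to a line, values as JSON. carry_out: Moves the arm, as the interface text tells. Its arguments: {"type":"object","properties":{"motion":{"type":"array","items":{"type":"array","items":{"type":"array","items":{"type":"number"}}}},"hand":{"type":"number"},"force":{"type":"number"}},"required":["motion"]}

```bash
mkdir -p pics; cat > h.py <<'E'
import numpy as np, cv2
from scipy.spatial.transform import Rotation as R
from plant import ctrl, viewer, spotter
def ray(cam,px):
    c=viewer.get_calibration(cam)
    u=cv2.undistortPoints(np.array([[px]],float),np.array(c["camera_matrix"],float),np.array(c["dist"],float))[0,0]
    d=R.from_quat(c["orientation"]).apply([u[0],u[1],1.0])
    return np.array(c["position"],float),d
def at_z(cam,px,z):
    p,d=ray(cam,px); return p+d*(z-p[2])/d[2]
def proj(cam,P):
    c=viewer.get_calibration(cam); r=R.from_quat(c["orientation"]).inv()
    q=r.apply(np.atleast_2d(P)-np.array(c["position"]))
    return cv2.projectPoints(q,np.zeros(3),np.zeros(3),np.array(c["camera_matrix"],float),np.array(c["dist"],float))[0][:,0]
E
python3 - <<'E'
from h import *
s=ctrl.get_state();print({k:np.round(v,3) for k,v in s.items()},ctrl.tip_reach)
for n in("scene","top"):
    c=viewer.get_calibration(n);print(n,np.round(c["position"]),np.round(R.from_quat(c["orientation"]).as_matrix(),2).tolist(),np.round(c["camera_matrix"]).tolist())
    cv2.imwrite(f"pics/{n}0.png",viewer.capture(n))
    for t in("pot_a_mid","tray_in"):
        for d in spotter.landmark_of(n,t):
            px=np.array(d["location"])*[640,400]; print(t,round(d["confidence"],2),px.round(),at_z(n,px,46 if t[0]=='p' else 6).round())
E
```

```text
{'time': np.float64(0.0), 'joint_positions': array([ 1.168,  0.384,  0.016,  1.371, -0.006,  1.388, -0.047]), 'joint_vel': array([ 0.   , -0.001,  0.   ,  0.001,  0.   ,  0.001, -0.001]), 'tau': array([ 0.0000e+00, -6.2758e+01,  8.4500e-01, -3.7181e+01,  1.7000e-02,
        1.4000e-02, -0.0000e+00]), 'position': array([ 208.164, -588.773,  222.98 ]), 'orientation': array([ 0.986,  0.169, -0.   , -0.001]), 'wrist_force': array([-0.462,  0.142, -0.55 ]), 'ft_torque': array([0.025, 0.   , 0.064]), 'grip_force': np.float64(0.0), 'gripper_width': np.float64(85.331)} 22.0
scene [-392.  739. 1250.] [[-0.68, -0.52, 0.52], [-0.73, 0.47, -0.49], [0.01, -0.72, -0.7]] [[500.0, 0.0, 332.0], [0.0, 500.0, 199.0], [0.0, 0.0, 1.0]]
pot_a_mid 0.7 [380. 175.] [ 484. -334.   46.]
pot_a_mid 0.66 [448. 146.] [ 422. -654.   46.]
pot_a_mid 0.37 [258. 246.] [509. 200.  46.]
tray_in 0.88 [328. 216.] [485. -79.   6.]
top [ 235. -113. 1672.] [[-0.0, -0.99, 0.16], [-1.0, 0.0, -0.0], [0.0, -0.16, -0.99]] [[363.0, 0.0, 318.0], [0.0, 363.0, 199.0], [0.0, 0.0, 1.0]]
pot_a_mid 0.69 [367. 202.] [ 489. -335.   46.]
pot_a_mid 0.65 [341. 228.] [ 373. -216.   46.]
pot_a_mid 0.55 [405. 200.] [ 499. -509.   46.]
pot_a_mid 0.52 [439. 215.] [ 431. -660.   46.]
tray_in 0.7 [310. 206.] [481. -76.   6.]
```

View pics/scene0.png

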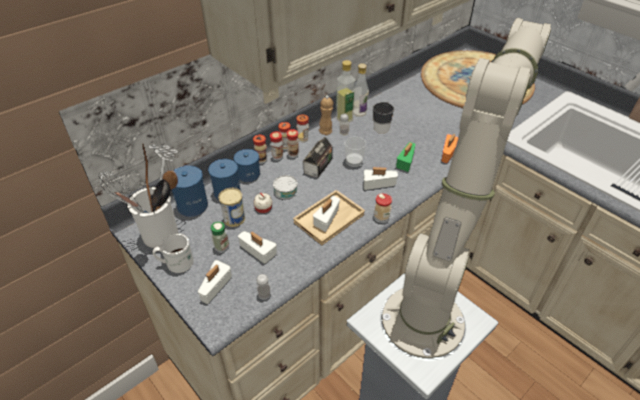

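```bash
python3 - <<'E'
import cv2
i=cv2.imread('pics/top0.png'); cv2.imwrite('pics/topc.png',cv2.resize(i[150:310,220:480],None,fx=3,fy=3,interpolation=cv2.INTER_CUBIC))
E
```

```text
(no output)
```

View pics/topc.png

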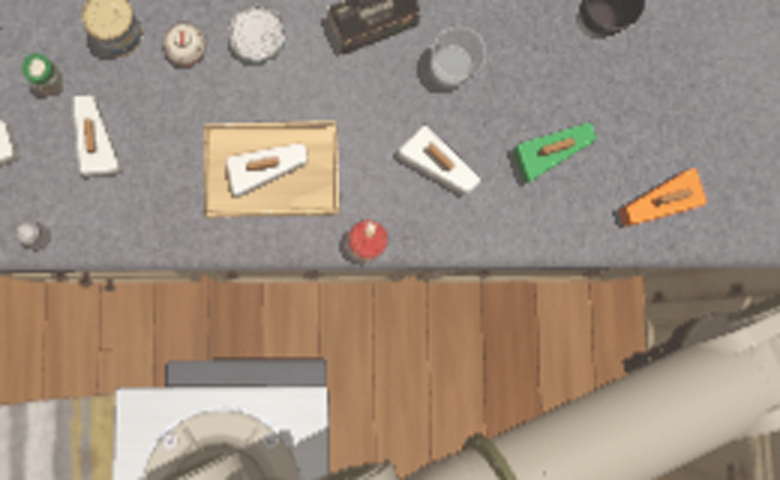

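The scene view shows four white pots, at about (380,178), (328,212) in the tray, (257,246) and (215,282), plus green (405,157) and orange (449,148) look-alikes. The top crop confirms the wedge directions and shows the honey jar just in front of the tray. Next I'll fit the poses.

```bash
cat >> h.py <<'E'
from scipy.optimize import minimize
BODY=np.array([[52.7,-23],[52.7,37],[-67.3,5],[-67.3,-23]])
def rnd(poly,r=4):
    out=[]
    n=len(poly)
    for i in range(n):
        p=poly[i];a=poly[i-1]-p;b=poly[(i+1)%n]-p
        out+= [p+a/np.linalg.norm(a)*r, p+(a/np.linalg.norm(a)+b/np.linalg.norm(b))*r*.29, p+b/np.linalg.norm(b)*r]
    return np.array(out)
BR=rnd(BODY); HB=np.array([[25,-6],[25,6],[-25,6],[-25,-6]])
def pts(poly,zs,x,y,a,foot):
    c,s=np.cos(a),np.sin(a); q=poly@np.array([[c,s],[-s,c]])+[x,y]
    return np.vstack([np.c_[q,np.full(len(q),z+foot)] for z in zs])
def sil(cam,p,foot,roi,K=8):
    x0,y0,w,h=roi; m=np.zeros((h*K,w*K),np.uint8)
    for poly,zs in((BR,(0,50)),(HB,(50,81))):
        u=proj(cam,pts(poly,zs,*p,foot)); u=cv2.convexHull(u.astype(np.float32))[:,0]
        cv2.fillConvexPoly(m,np.round(((u-[x0,y0])+.5)*K*16-8).astype(int),255,shift=4)
    return cv2.resize(m,(w,h),interpolation=cv2.INTER_AREA)/255.
def fit(masks,p0,foot):
    """masks: {cam: float 400x640}"""
    rois={c:(int(u[0])-30,int(u[1])-30,60,60) for c in masks for u in [proj(c,[[p0[0],p0[1],40]])[0]]}
    def f(v):
        e=0
        for c,(a,b,w,h) in rois.items():
            M=masks[c]; a2=max(a,0);b2=max(b,0); e+=((sil(c,v*S,foot,(a2,b2,w,h))-M[b2:b2+h,a2:a2+w])**2).sum()/M[b2:b2+h,a2:a2+w].sum()
        return e
    S=np.array([10,10,.15]); best=None
    for k in range(8):
        r=minimize(f,np.array([p0[0],p0[1],k*np.pi/4])/S,method="Nelder-Mead",options=dict(maxiter=150,initial_simplex=np.array([p0[0],p0[1],k*np.pi/4])/S+np.vstack([np.zeros(3),2*np.eye(3)])))
        if best is None or r.fun<best.fun: best=r
    return best.x*S,best.fun
E
cat > m.py <<'E'
from h import *
im={c:viewer.capture(c) for c in("scene","top")}
T={c:spotter.trace(c,"pot_a_mid") for c in im}
for c in T:
  for d in T[c]:
    px=np.array(d["location"])*[640,400];m=d["pixels"];print(c,round(d["confidence"],2),px.round(),at_z(c,px,40).round(),m.sum(),im[c][m].mean(0).round())
np.save("tr.npy",{c:[d["pixels"] for d in T[c]] for c in T},allow_pickle=True)
for c in im: 
  for d in spotter.trace(c,"tray_in"): print(c,"tray",d["confidence"],d["pixels"].sum())
for t in "salt_shaker spice_odd honey_jar kitchen_timer fish_tin tumbler mug_a".split():
  for c in im:
    L=spotter.landmark_of(c,t)
    if L: print(t,c,round(L[0]["confidence"],2),at_z(c,np.array(L[0]["location"])*[640,400],0).round())
E
python3 m.py
```

```text
scene 0.91 [407. 159.] [ 482. -482.   40.] 356 [ 85. 139.  84.]
scene 0.65 [379. 176.] [ 483. -330.   40.] 644 [159. 171. 177.]
scene 0.55 [449. 146.] [ 422. -662.   40.] 291 [ 75. 128. 197.]
top 0.78 [404. 201.] [ 494. -506.   40.] 291 [109. 163. 109.]
top 0.61 [366. 205.] [ 478. -331.   40.] 302 [192. 205. 212.]
top 0.57 [441. 219.] [ 413. -666.   40.] 245 [ 80. 148. 223.]
top 0.54 [340. 226.] [ 384. -210.   40.] 161 [ 98. 109. 185.]
scene tray 0.88 1545
top tray 0.61 1033
salt_shaker scene 0.71 [383. 271.   0.]
salt_shaker top 0.57 [386. 281.   0.]
spice_odd scene 0.79 [628. 274.   0.]
spice_odd top 0.68 [615. 254.   0.]
honey_jar scene 0.84 [ 358. -209.    0.]
honey_jar top 0.67 [ 372. -214.    0.]
kitchen_timer scene 0.87 [686.  57.   0.]
fish_tin scene 0.65 [686. -50.   0.]
fish_tin top 0.65 [ 642. -353.    0.]
tumbler scene 0.66 [ 640. -355.    0.]
mug_a scene 0.88 [658. 418.   0.]
mug_a top 0.84 [650. 414.   0.]
```

```bash
cat > seg.py <<'E'
from h import *
def mask(im,thr=(140,85)):
    b,g,r=[im[...,i].astype(float) for i in range(3)]
    white=np.clip((im.min(2)-120.)/50,0,1)*np.clip((75-(r-b))/30,0,1)
    brown=((r-b>35)&(r<185)&(r/(b+1)>1.45)).astype(float)
    return np.maximum(white,brown)
def pure(im,c,p0):
    m=mask(im); u=proj(c,[[p0[0],p0[1],40]])[0]
    a=np.zeros_like(m); cv2.circle(a,tuple(int(v) for v in u),34 if c=="scene" else 22,1,-1)
    return m*a
if __name__=="__main__":
    V=[]
    for c in("scene","top"):
        i=cv2.imread(f"pics/{c}0.png"); m=(mask(i)*255).astype(np.uint8)
        x0,y0,x1,y1=(180,140,420,310) if c=="scene" else (200,170,400,240)
        for k in(i,cv2.cvtColor(m,cv2.COLOR_GRAY2BGR)):
            V.append(cv2.resize(cv2.copyMakeBorder(k[y0:y1,x0:x1],0,0,0,240-(x1-x0),cv2.BORDER_CONSTANT),None,fx=1.65,fy=1.65,interpolation=cv2.INTER_NEAREST))
    cv2.imwrite("pics/seg.png",np.vstack([np.hstack(V[:2]),np.hstack(V[2:])]))
E
python3 seg.py
```

```text
(no output)
```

View pics/seg.png

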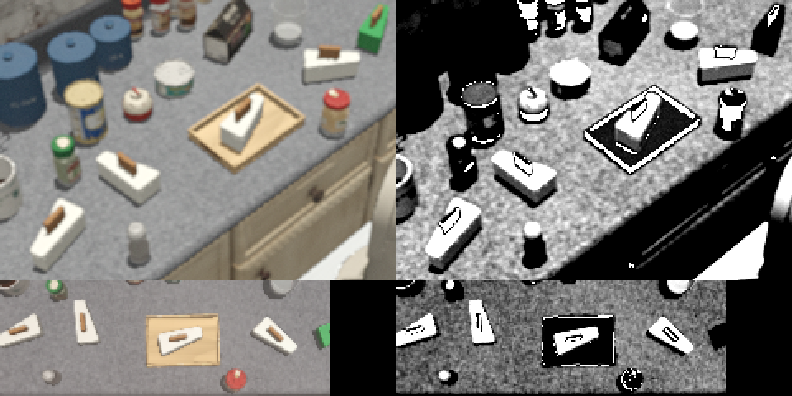

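The mask shows that the pots separate poorly from the grey counter on brightness alone. I'll use a region-based fit instead, rendering the faces and solving for a colour per face.

```bash
cat > fit.py <<'E'
from h import *
import sys
K=6
def cover(cam,p,foot,roi):
    x0,y0,w,h=roi; lab=np.zeros((h*K,w*K),np.uint8)
    cp=np.array(viewer.get_calibration(cam)["position"])[:2]
    def fill(u,l): cv2.fillConvexPoly(lab,np.round(((u-[x0,y0])+.5)*K*16-8).astype(int),l,shift=4)
    for poly,h0,h1,l0 in((BODY,0,50,2),(HB,50,81,8)):
        P=pts(poly,(h0,h1),*p,foot); u=proj(cam,P); n=4
        for i in range(4):
            j=(i+1)%4; e=P[j,:2]-P[i,:2]; nrm=np.array([e[1],-e[0]]); 
            if nrm@(P[:4,:2].mean(0)-P[i,:2])>0: nrm=-nrm
            if nrm@(cp-P[i,:2])>0: fill(u[[i,j,n+j,n+i]],l0+i)
        if l0==2: fill(cv2.convexHull(proj(cam,pts(BR,(h1,),*p,foot)).astype(np.float32))[:,0],1)
        else: fill(u[n:],7)
    return [cv2.resize((lab==l).astype(np.float32),(w,h),interpolation=cv2.INTER_AREA) for l in np.unique(lab)]
def fitpose(ims,p0,foot,angs,bias={}):
    S=np.array([6,6,.1]); R0={}
    for c in ims:
        u=proj(c,[[p0[0],p0[1],40+foot]])[0]; r=26 if c=="scene" else 17
        a,b=max(int(u[0])-r,0),max(int(u[1])-r,0); R0[c]=(a,b,2*r,2*r)
    def f(v):
        e=0
        for c,roi in R0.items():
            a,b,w,h=roi; q=v*S; q=q+np.r_[bias.get(c,(0,0)),0]
            A=np.stack([m.ravel() for m in cover(c,q,foot,roi)],1); I=ims[c][b:b+h,a:a+w].reshape(-1,3).astype(float)
            yy,xx=np.mgrid[:h,:w]; W=((xx-w/2)**2+(yy-h/2)**2<(w/2)**2).ravel(); A,I=A[W],I[W]
            x=np.linalg.lstsq(A.T@A+np.eye(A.shape[1])*.1,A.T@I,rcond=None)[0]
            e+=((A@x-I)**2).mean()
        return e
    rs=[]
    for a in angs:
        v0=np.array([p0[0],p0[1],a])/S
        rs.append(minimize(f,v0,method="Nelder-Mead",options=dict(maxiter=160,initial_simplex=v0+np.vstack([np.zeros(3),2*np.eye(3)])-.5)))
    r=min(rs,key=lambda r:r.fun); return r.x*S,r.fun
if __name__=="__main__":
    ims={c:cv2.imread(f"pics/{c}0.png") for c in("scene","top")}
    A=[k*np.pi/4 for k in range(8)]
    for nm,px,foot in(("right",(379,178),0),("tray",(328,212),6),("left",(257,246),0),("far",(215,280),0)):
        p0=at_z("scene",px,40+foot)[:2]
        r,e=fitpose(ims,p0,foot,A)
        print(nm,p0.round(),"both",r.round(2),np.degrees(r[2]).round(1)%360,round(e,1))
        for c in ims:
            q,e=fitpose({c:ims[c]},r[:2],foot,[r[2]]); print("   ",c,q.round(1),np.degrees(q[2]).round(1)%360,round(e,1))
E
cat > tray.py <<'E'
from h import *
# fit the tray inner/outer edges: region fit with wood colours
ims={c:cv2.imread(f"pics/{c}0.png") for c in("scene","top")}
K=6
def rect(a,b): return np.array([[a,b],[-a,b],[-a,-b],[a,-b]],float)
def cov(c,p,roi):
    x0,y0,w,h=roi; lab=np.zeros((h*K,w*K),np.uint8)
    def fill(u,l): cv2.fillConvexPoly(lab,np.round(((u-[x0,y0])+.5)*K*16-8).astype(int),l,shift=4)
    cp=np.array(viewer.get_calibration(c)["position"])[:2]
    O=rect(71,102);I=rect(65,96)
    P=pts(O,(0,25),*p,0);u=proj(c,P)
    for i in range(4):
        j=(i+1)%4; m=(P[i,:2]+P[j,:2])/2; 
        if (m-np.array(p[:2]))@(cp-m)>0: fill(u[[i,j,4+j,4+i]],1+i)
    fill(u[4:],5)
    Q=pts(I,(6,25),*p,0);v=proj(c,Q); fill(v[4:],6)
    for i in range(4):
        j=(i+1)%4; m=(Q[i,:2]+Q[j,:2])/2
        if (m-np.array(p[:2]))@(cp-m)<0: fill(v[[i,j,4+j,4+i]],7+i)
    return [cv2.resize((lab==l).astype(np.float32),(w,h),interpolation=cv2.INTER_AREA) for l in np.unique(lab)]
def pot(c,roi,pp):
    x0,y0,w,h=roi; m=np.zeros((h,w),np.uint8)
    for poly,zs in((BODY,(0,50)),(HB,(50,81))):
        u=cv2.convexHull(proj(c,pts(poly,zs,*pp,6)).astype(np.float32))[:,0]; cv2.fillConvexPoly(m,np.round(u-[x0,y0]).astype(int),1)
    return cv2.dilate(m,np.ones((5,5)))>0
def run(cams,p0,pp):
    S=np.array([6,6,.05])
    def f(v):
        e=0
        for c in cams:
            u=proj(c,[[*p0[:2],6]])[0]; r=(44,36) if c=="scene" else (30,22); roi=(int(u[0])-r[0],int(u[1])-r[1],2*r[0],2*r[1]); a,b,w,h=roi
            A=np.stack([m.ravel() for m in cov(c,v*S,roi)],1); I=ims[c][b:b+h,a:a+w].reshape(-1,3).astype(float); W=~pot(c,roi,pp).ravel()
            A,I=A[W],I[W]; x=np.linalg.solve(A.T@A+np.eye(A.shape[1])*.1,A.T@I); e+=np.minimum(((A@x-I)**2).sum(1),3000).mean()
        return e
    v0=np.array(p0)/S
    r=min((minimize(f,v0+d,method="Nelder-Mead",options=dict(maxiter=200,initial_simplex=v0+d+np.vstack([np.zeros(3),2*np.eye(3)])-.5)) for d in([0,0,0],[.7,.5,1],[-.7,0,-1])),key=lambda r:r.fun)
    return r.x*S,r.fun
pp=eval(__import__("sys").argv[1])
for cams in(("scene","top"),("scene",),("top",)):
    q,e=run(cams,(483,-78,0.0),pp); print(cams,q.round(2),np.degrees(q[2]).round(2),round(e,1))
E
time python3 fit.py
```

```text
Traceback (most recent call last):
  File "fit.py", line 41, in <module>
    r,e=fitpose(ims,p0,foot,A)
        ~~~~~~~^^^^^^^^^^^^^^^
  File "fit.py", line 34, in fitpose
    rs.append(minimize(f,v0,method="Nelder-Mead",options=dict(maxiter=160,initial_simplex=v0+np.vstack([np.zeros(3),2*np.eye(3)])-.5)))
              ~~~~~~~~^^^^^^^^^^^^^^^^^^^^^^^^^^^^^^^^^^^^^^^^^^^^^^^^^^^^^^^^^^^^^^^^^^^^^^^^^^^^^^^^^^^^^^^^^^^^^^^^^^^^^^^^^^^^^^^^
  File "fit.py", line 26, in f
    A=np.stack([m.ravel() for m in cover(c,q,foot,roi)],1); I=ims[c][b:b+h,a:a+w].reshape(-1,3).astype(float)
                                   ~~~~~^^^^^^^^^^^^^^
  File "fit.py", line 9, in cover
    P=pts(poly,(h0,h1),*p,foot); u=proj(cam,P); n=4
                                   ~~~~^^^^^^^
  File "h.py", line 12, in proj
    c=viewer.get_calibration(cam); r=R.from_quat(c["orientation"]).inv()
ValueError: time passes only in moves, steps and waits

real	0m11.448s
user	0m7.790s
sys	0m0.530s
```

```bash
sed -i 's/viewer.get_calibration(/CAL(/' h.py fit.py tray.py; sed -i '3a import functools\nCAL=functools.lru_cache(None)(lambda c:viewer.get_calibration(c))' h.py; head -8 h.py
time timeout 500 python3 fit.py; python3 -c "
from h import *;print(ctrl.get_state()['time'])"
```

```text
import numpy as np, cv2
from scipy.spatial.transform import Rotation as R
from plant import ctrl, viewer, spotter
import functools
CAL=functools.lru_cache(None)(lambda c:viewer.get_calibration(c))
def ray(cam,px):
    c=CAL(cam)
    u=cv2.undistortPoints(np.array([[px]],float),np.array(c["camera_matrix"],float),np.array(c["dist"],float))[0,0]
right [ 478. -323.] both [ 486.37 -328.74    0.77] 44.2 765.7
    scene [ 486.9 -328.9    0.8] 45.1 585.8
    top [ 486.2 -328.7    0.8] 44.2 145.6
tray [471. -65.] both [478.37 -64.43   1.76] 100.7 1356.7
    scene [478.2 -62.6   1.8] 100.4 929.9
    top [477.9 -65.4   1.8] 100.6 378.7
left [515. 199.] both [520.43 193.35   3.25] 186.3 323.7
    scene [520.1 194.1   3.3] 186.6 241.4
    top [521.  193.2   3.3] 186.9 74.9
far [492. 370.] both [501.14 368.21   5.02] 287.8 340.4
    scene [501.8 369.3   5. ] 288.2 273.4
    top [501.1 367.5   5. ] 288.1 85.8
1.3
real	0m38.002s
user	0m38.299s
sys	0m0.151s
```

```bash
time python3 tray.py "(478.2,-64.2,1.755)"
```

```text
('scene', 'top') [ 4.7805e+02 -7.5760e+01  1.0000e-02] 0.83 643.0
('scene',) [ 4.7747e+02 -7.4860e+01  2.0000e-02] 1.33 412.8
('top',) [ 4.7824e+02 -7.7360e+01  2.0000e-02] 0.92 202.6
real	0m10.855s
user	0m11.330s
sys	0m0.148s
```

```bash
cat > plan.py <<'E'
# usage: plan.py "x,y,z,yawdeg" ... ; prints rows in tool axes from the present pose
from h import *
import sys
def state():
    s=ctrl.get_state(); X=R.from_quat(s["orientation"]).as_matrix(); return s,X
def plan(wps,V=42,W=8.5,A=14,start=None):
    s,X=state(); p=np.array(s["position"]) if start is None else np.array(start[:3],float); y=np.degrees(np.arctan2(X[1,0],X[0,0])) if start is None else start[3]
    print("t",round(s["time"],2),"pose",p.round(1),"yaw",round(y,2),"tilt",np.degrees(X[:2,2]).round(2),"q7",round(s["joint_positions"][6],2),"F",np.round(s["wrist_force"],1),"w",round(s["gripper_width"],1))
    for w in wps:
        g=np.array(w[:3],float); dy=(w[3]-y+180)%360-180; d=np.linalg.norm(g-p); n=1
        while True:
            u=np.clip(np.minimum(np.arange(1,n+1),np.arange(n,0,-1))/3.,0,1); u/=u.sum()
            if u.max()*d<=V and u.max()*abs(dy)<=W and (n>1 or d<A): break
            n+=1
        P0=p.copy();y0=y;f=0;rows=[]
        for k in u:
            f+=k; t=P0+(g-P0)*f; c,sn=np.cos(np.radians(y)),np.sin(np.radians(y))
            e=t-p; r=np.round([e[0]*c+e[1]*sn, e[0]*sn-e[1]*c, -e[2]])/1000; a=round(-(y0+dy*f-y),1)
            p=p+1000*np.array([r[0]*c+r[1]*sn, r[0]*sn-r[1]*c, -r[2]]); y-=a; rows.append([float(v)+0 for v in r]+[0,0,float(a)+0])
        print("->",w,n)
        for i in range(0,n,5): print(" ","["+",".join("["+",".join(f"{v:g}" for v in r)+"]" for r in rows[i:i+5])+"]")
if __name__=="__main__": plan([eval("("+a+")") for a in sys.argv[1:]])
E
python3 plan.py 478.3,-64.4,185,100.6 478.3,-64.4,83,100.6
```

```text
t 1.3 pose [ 208.3 -589.2  224. ] yaw 19.47 tilt [0.   0.01] q7 -0.05 F [0.8 1.2 0.6] w 85.5
-> (478.3, -64.4, 185, 100.6) 17
  [[0.01,-0.009,0.001,0,0,-1.8],[0.019,-0.017,0.002,0,0,-3.6],[0.031,-0.025,0.002,0,0,-5.4],[0.033,-0.021,0.003,0,0,-5.4],[0.035,-0.018,0.002,0,0,-5.4]]
  [[0.037,-0.014,0.003,0,0,-5.4],[0.038,-0.011,0.003,0,0,-5.5],[0.038,-0.008,0.002,0,0,-5.4],[0.039,-0.003,0.003,0,0,-5.4],[0.04,0,0.002,0,0,-5.4]]
  [[0.039,0.003,0.003,0,0,-5.4],[0.039,0.008,0.003,0,0,-5.4],[0.037,0.011,0.002,0,0,-5.4],[0.037,0.014,0.003,0,0,-5.4],[0.035,0.018,0.002,0,0,-5.4]]
  [[0.022,0.014,0.002,0,0,-3.6],[0.011,0.008,0.001,0,0,-1.8]]
-> (478.3, -64.4, 83, 100.6) 4
  [[0,0,0.017,0,0,0],[0,0,0.034,0,0,0],[0,0,0.034,0,0,0],[0,0,0.017,0,0,0]]
```

Emit:
carry_out(
  motion=[
    [[0.01, -0.009, 0.001, 0, 0, -1.8], [0.019, -0.017, 0.002, 0, 0, -3.6], [0.031, -0.025, 0.002, 0, 0, -5.4], [0.033, -0.021, 0.003, 0, 0, -5.4], [0.035, -0.018, 0.002, 0, 0, -5.4]],
  ],
  hand=0.045,
  force=40,
)

```text
time: 1.8
position: [280.7, -446.8, 213.8]
orientation: [0.935, 0.354, -0.0, 0.0]
wrist_force: [0.9, 1.0, -0.2]
gripper_width: 44.8
grip_force: 0.0
```

Emit:
carry_out(
  motion=[
    [[0.037, -0.014, 0.003, 0, 0, -5.4], [0.038, -0.011, 0.003, 0, 0, -5.5], [0.038, -0.008, 0.002, 0, 0, -5.4], [0.039, -0.003, 0.003, 0, 0, -5.4], [0.04, 0, 0.002, 0, 0, -5.4]],
  ],
)

```text
time: 2.3
position: [371.0, -271.9, 200.9]
orientation: [0.827, 0.563, -0.0, 0.0]
wrist_force: [0.8, -0.6, 0.5]
gripper_width: 45.1
grip_force: 0.0
```

Emit:
carry_out(
  motion=[
    [[0.039, 0.003, 0.003, 0, 0, -5.4], [0.039, 0.008, 0.003, 0, 0, -5.4], [0.037, 0.011, 0.002, 0, 0, -5.4], [0.037, 0.014, 0.003, 0, 0, -5.4], [0.035, 0.018, 0.002, 0, 0, -5.4]],
  ],
)

```text
time: 2.8
position: [460.2, -97.1, 188.0]
orientation: [0.672, 0.74, -0.0, 0.0]
wrist_force: [1.2, -1.1, -0.4]
gripper_width: 45.0
grip_force: 0.0
```

Emit:
carry_out(
  motion=[
    [[0.022, 0.014, 0.002, 0, 0, -3.6], [0.011, 0.008, 0.001, 0, 0, -1.8]],
  ],
)

```text
time: 3.0
position: [478.6, -60.7, 185.0]
orientation: [0.636, 0.772, 0.0, 0.0]
wrist_force: [0.2, -0.7, -0.1]
gripper_width: 45.0
grip_force: 0.0
```

```bash
python3 plan.py 478.3,-64.4,83,100.6; python3 -c "
from h import *;print(ctrl.tip_reach,np.round(ctrl.get_state()['joint_positions'],2))"
```

```text
t 3.0 pose [478.6 -60.7 185. ] yaw 101.01 tilt [0.02 0.01] q7 0.19 F [ 0.2 -0.7 -0.1] w 45.0
-> (478.3, -64.4, 83, 100.6) 4
  [[-0.001,0,0.017,0,0,0.1],[-0.001,-0.001,0.034,0,0,0.1],[-0.001,0,0.034,0,0,0.1],[-0.001,0,0.017,0,0,0.1]]
22.0 [ 0.58  0.14 -0.57  1.79  0.08  1.24  0.19]
```

Emit:
carry_out(
  motion=[
    [[-0.001, 0, 0.017, 0, 0, 0.1], [-0.001, -0.001, 0.034, 0, 0, 0.1], [-0.001, 0, 0.034, 0, 0, 0.1], [-0.001, 0, 0.017, 0, 0, 0.1]],
  ],
)

```text
time: 3.4
position: [475.9, -68.9, 80.3]
orientation: [0.642, 0.767, -0.001, -0.001]
wrist_force: [-0.4, -0.8, -0.3]
gripper_width: 44.9
grip_force: 0.0
```

Emit:
carry_out(
  motion=[
    [[0, 0, 0, 0, 0, 0]],
  ],
)

```text
time: 3.5
position: [475.5, -68.8, 80.6]
orientation: [0.642, 0.767, -0.001, -0.002]
wrist_force: [0.2, 0.1, 0.9]
gripper_width: 44.8
grip_force: 0.0
```

```bash
python3 plan.py; python3 - <<'E'
from h import *
i=viewer.capture("scene"); cv2.imwrite("pics/g1.png",cv2.resize(i[120:290,200:420],None,fx=3.4,fy=3.4,interpolation=cv2.INTER_CUBIC))
E
```

```text
t 3.5 pose [475.5 -68.8  80.6] yaw 100.13 tilt [-0.3   0.03] q7 0.12 F [0.2 0.1 0.9] w 44.8
```

View pics/g1.png

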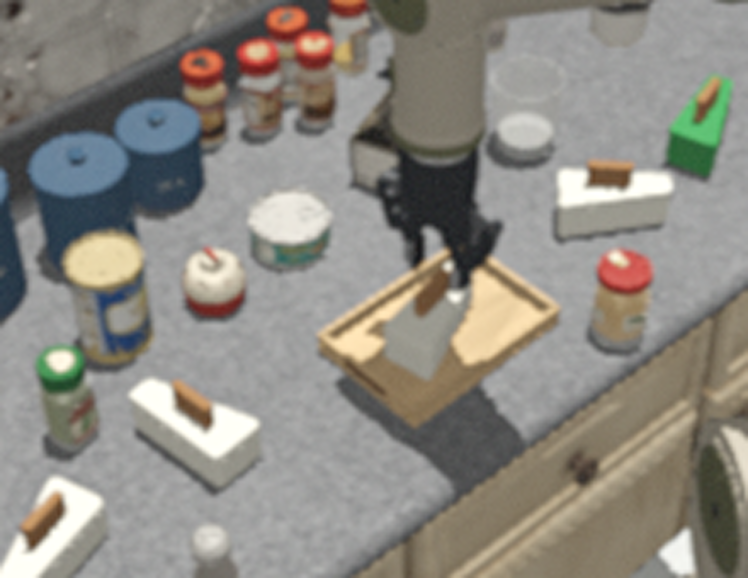

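The gripper straddles the handle of the tray pot, with the fingers at crop (420,255) and (465,275) and the handle near (435,290). I'll let the arm settle before correcting.

Emit:
carry_out(
  motion=[
    [[0, 0, 0, 0, 0, 0], [0, 0, 0, 0, 0, 0]],
  ],
)

```text
time: 3.75
position: [479.0, -68.5, 84.5]
orientation: [0.642, 0.767, 0.001, 0.001]
wrist_force: [-0.0, -0.6, 0.3]
gripper_width: 44.7
grip_force: 0.0
```

```bash
python3 plan.py 478.3,-64.4,84,100.6; python3 - <<'E'
from h import *
for p in([475.5,-68.8,60],[478.3,-64.4,87],[478.3-25*.18,-64.4+24.5,87],[478.3+4.5,-64.4-24.5,87]): print(((proj("scene",[p])[0]-[200,120])*3.4).round())
E
```

```text
t 3.75 pose [479.  -68.5  84.5] yaw 100.16 tilt [ 0.14 -0.04] q7 0.12 F [-0.  -0.6  0.3] w 44.7
-> (478.3, -64.4, 84, 100.6) 1
  [[0.004,0,0,0,0,-0.4]]
[435. 298.]
[430. 279.]
[414. 294.]
[445. 265.]
```

Emit:
carry_out(
  motion=[
    [[0.003, 0, 0.001, 0, 0, -0.4], [0.001, 0, 0, 0, 0, 0], [0, 0, 0, 0, 0, 0]],
  ],
)

```text
time: 4.05
position: [477.5, -64.0, 82.4]
orientation: [0.639, 0.769, 0.0, 0.0]
wrist_force: [0.5, -0.2, -0.2]
gripper_width: 45.0
grip_force: 0.0
```

Emit:
carry_out(
  motion=[
    [[0, 0, 0, 0, 0, 0], [0, 0, 0, 0, 0, 0], [0, 0, 0, 0, 0, 0], [0, 0, 0, 0, 0, 0]],
  ],
  hand=0.0,
  force=50,
)

```text
time: 4.45
position: [477.4, -64.4, 82.0]
orientation: [0.639, 0.769, 0.0, -0.0]
wrist_force: [0.1, 0.5, 0.6]
gripper_width: 0.1
grip_force: 0.0
```

```bash
python3 plan.py
```

```text
t 4.45 pose [477.4 -64.4  82. ] yaw 100.57 tilt [-0.    0.01] q7 0.12 F [0.1 0.5 0.6] w 0.1
```

```bash
python3 - <<'E'
from h import *
i=viewer.capture("scene"); j=viewer.capture("top")
a=cv2.resize(i[150:250,270:380],None,fx=5,fy=5,interpolation=cv2.INTER_CUBIC)
b=cv2.resize(j[175:235,280:340],None,fx=4,fy=500/60,interpolation=cv2.INTER_CUBIC)
cv2.imwrite("pics/g2.png",np.hstack([a,b]))
print(ctrl.get_state()["gripper_width"],ctrl.tip_reach)
E
```

```text
0.23988130271820546 22.0
```

View pics/g2.png

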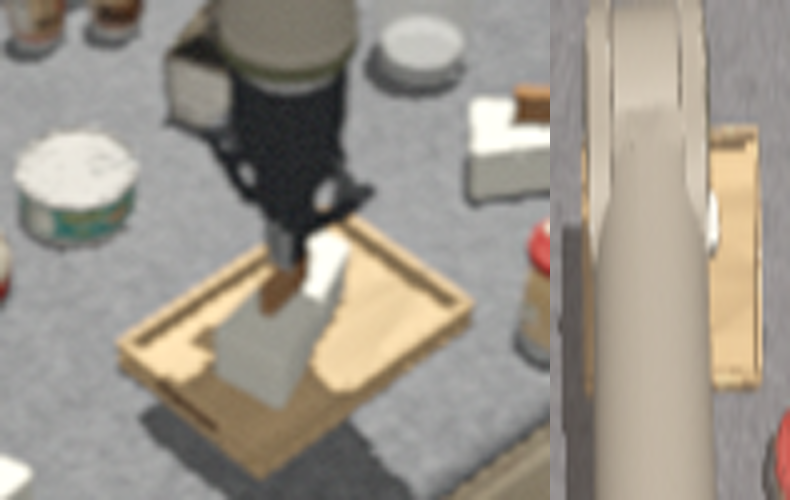

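The picture shows the closed fingertips ending at about scene (328,202), in front of the handle's middle and apparently above it, so the grip missed. I'll check how high the tips really are.

```bash
python3 - <<'E'
from h import *
s=ctrl.get_state(); print(s["position"].round(1) if hasattr(s["position"],"round") else s["position"])
p,d=ray("scene",(328,202.5))
for z in(60,75,87,95): print(z,at_z("scene",(328,202.5),z).round(1))
for x,y,z in((477.4,-64.4,60),(477.4,-64.4,82),(477.4,-64.4,90),(477.4,-64.4,136)): print(z,proj("scene",[[x,y,z]])[0].round(1))
E
```

```text
[477.4 -64.4  82. ]
60 [493.8 -85.9  60. ]
75 [482.6 -75.5  75. ]
87 [473.7 -67.2  87. ]
95 [467.7 -61.7  95. ]
60 [326.6 208.1]
82 [326.6 203.4]
90 [326.6 201.7]
136 [326.7 191.6]
```

Emit:
carry_out(
  motion=[
    [[0, 0, 0, 0, 0, 0], [0, 0, 0, 0, 0, 0], [0, 0, 0, 0, 0, 0]],
  ],
  hand=0.045,
)

```text
time: 4.85
position: [477.4, -64.4, 82.0]
orientation: [0.639, 0.769, 0.0, -0.0]
wrist_force: [0.6, -0.9, -0.2]
gripper_width: 43.4
grip_force: 0.0
```

Emit:
carry_out(
  motion=[
    [[0, 0, 0.003, 0, 0, 0], [0, 0, 0.002, 0, 0, 0], [0, 0, 0, 0, 0, 0]],
  ],
)

```text
time: 5.15
position: [477.1, -64.3, 76.6]
orientation: [0.639, 0.769, -0.0, -0.0]
wrist_force: [-0.7, -0.2, 0.2]
gripper_width: 44.8
grip_force: 0.0
```

```bash
python3 - <<'E'
from h import *
i=viewer.capture("scene")
cv2.imwrite("pics/g3.png",cv2.resize(i[160:240,280:380],None,fx=7,fy=7,interpolation=cv2.INTER_CUBIC))
s=ctrl.get_state();print(np.round(s["position"],1),np.round(s["wrist_force"],1))
for y in(-22,22):
  for x in(-11,11):
    a=np.radians(100.6);P=np.array([477.4+x*np.cos(a)+y*np.sin(a),-64.4+x*np.sin(a)-y*np.cos(a)])
    print(x,y,[((proj("scene",[[*P,z]])[0]-[280,160])*7).round().tolist() for z in(55,77)])
E
```

```text
[477.2 -64.3  76.8] [0.2 0.4 0.7]
-11 -22 [[376.0, 350.0], [377.0, 318.0]]
11 -22 [[349.0, 377.0], [350.0, 344.0]]
-11 22 [[303.0, 311.0], [303.0, 279.0]]
11 22 [[276.0, 337.0], [275.0, 304.0]]
```

View pics/g3.png

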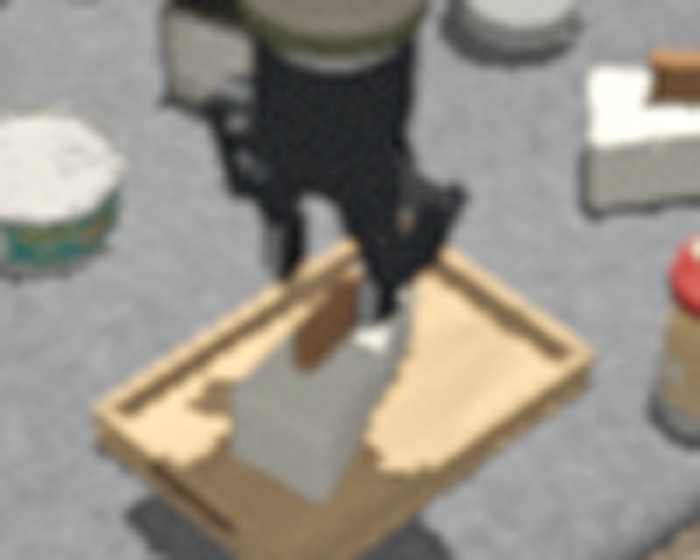

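Both fingertips show at about (290,275) and (385,315) in the crop, near z≈88. That is roughly 28 mm higher than tip_reach implies, so I'll descend in small steps and watch the force.

Emit:
carry_out(
  motion=[
    [[0, 0, 0.003, 0, 0, 0], [0, 0, 0.005, 0, 0, 0], [0, 0, 0.002, 0, 0, 0]],
  ],
)

```text
time: 5.5
position: [477.0, -64.3, 66.4]
orientation: [0.639, 0.769, -0.0, -0.0]
wrist_force: [0.8, -0.0, -0.1]
gripper_width: 44.9
grip_force: 0.0
```

Emit:
carry_out(
  motion=[
    [[0, 0, 0.003, 0, 0, 0], [0, 0, 0.003, 0, 0, 0], [0, 0, 0, 0, 0, 0]],
  ],
)

```text
time: 5.8
position: [477.0, -64.3, 60.5]
orientation: [0.639, 0.769, -0.0, -0.0]
wrist_force: [-0.2, 0.5, -0.4]
gripper_width: 44.8
grip_force: 0.0
```

Emit:
carry_out(
  motion=[
    [[0, 0, 0.003, 0, 0, 0], [0, 0, 0.003, 0, 0, 0], [0, 0, 0, 0, 0, 0]],
  ],
)

```text
time: 6.1
position: [477.0, -64.3, 54.6]
orientation: [0.639, 0.769, -0.0, -0.0]
wrist_force: [-0.4, -0.2, -0.3]
gripper_width: 45.4
grip_force: 0.0
```

Emit:
carry_out(
  motion=[
    [[0, 0, 0, 0, 0, 0], [0, 0, 0, 0, 0, 0], [0, 0, 0, 0, 0, 0], [0, 0, 0, 0, 0, 0]],
  ],
  hand=0.0,
  force=40,
)

```text
time: 6.5
position: [477.5, -64.4, 55.2]
orientation: [0.639, 0.769, 0.0, 0.0]
wrist_force: [0.3, 0.4, 0.4]
gripper_width: 11.3
grip_force: 44.0
```

```bash
python3 plan.py
```

```text
t 6.5 pose [477.5 -64.4  55.2] yaw 100.58 tilt [ 0.02 -0.  ] q7 0.1 F [0.3 0.4 0.4] w 11.3
```

```bash
python3 plan.py 477.5,-64.4,105,100.6 471.1,-100.5,105,180.9 471.1,-100.5,60,180.9
```

```text
t 6.5 pose [477.5 -64.4  55.2] yaw 100.58 tilt [ 0.02 -0.  ] q7 0.1 F [0.3 0.4 0.4] w 11.3
-> (477.5, -64.4, 105, 100.6) 2
  [[0,0,-0.025,0,0,0],[0,0,-0.025,0,0,0]]
-> (471.1, -100.5, 105, 180.9) 12
  [[-0.001,0,0,0,0,-2.7],[-0.002,-0.001,0,0,0,-5.3],[-0.004,-0.002,0,0,0,-8.1],[-0.002,-0.002,0,0,0,-8],[-0.003,-0.003,0,0,0,-8]]
  [[-0.002,-0.003,0,0,0,-8.1],[-0.002,-0.003,0,0,0,-8],[-0.001,-0.004,0,0,0,-8],[-0.001,-0.003,0,0,0,-8.1],[-0.001,-0.004,0,0,0,-8]]
  [[0.001,-0.002,0,0,0,-5.3],[0,-0.002,0,0,0,-2.7]]
-> (471.1, -100.5, 60, 180.9) 2
  [[0,0,0.023,0,0,0],[0,0,0.022,0,0,0]]
```

Emit:
carry_out(
  motion=[
    [[0, 0, -0.01, 0, 0, 0], [0, 0, -0.02, 0, 0, 0], [0, 0, -0.015, 0, 0, 0], [0, 0, -0.005, 0, 0, 0]],
  ],
)

```text
time: 6.9
position: [478.2, -64.4, 106.8]
orientation: [0.639, 0.769, 0.001, 0.001]
wrist_force: [0.3, 0.6, -3.3]
gripper_width: 11.1
grip_force: 43.6
```

Emit:
carry_out(
  motion=[
    [[-0.001, 0, 0, 0, 0, -2.7], [-0.002, -0.001, 0, 0, 0, -5.3], [-0.004, -0.002, 0, 0, 0, -8.1], [-0.002, -0.002, 0, 0, 0, -8], [-0.003, -0.003, 0, 0, 0, -8]],
  ],
)

```text
time: 7.4
position: [474.2, -78.7, 104.7]
orientation: [0.399, 0.917, -0.0, -0.0]
wrist_force: [-0.5, 0.0, -3.7]
gripper_width: 11.2
grip_force: 43.5
```

Emit:
carry_out(
  motion=[
    [[-0.002, -0.003, 0, 0, 0, -8.1], [-0.002, -0.003, 0, 0, 0, -8], [-0.001, -0.004, 0, 0, 0, -8], [-0.001, -0.003, 0, 0, 0, -8.1], [-0.001, -0.004, 0, 0, 0, -8]],
  ],
)

```text
time: 7.9
position: [471.5, -97.1, 104.7]
orientation: [0.059, 0.998, 0.0, -0.0]
wrist_force: [-0.2, -0.1, -2.4]
gripper_width: 11.8
grip_force: 43.5
```

Emit:
carry_out(
  motion=[
    [[0.001, -0.002, 0, 0, 0, -5.3], [0, -0.002, 0, 0, 0, -2.7], [0, 0, 0, 0, 0, 0], [0, 0, 0, 0, 0, 0]],
  ],
)

```text
time: 8.3
position: [470.4, -101.0, 104.8]
orientation: [-0.007, 1.0, 0.0, -0.0]
wrist_force: [-1.0, 0.7, -2.8]
gripper_width: 11.1
grip_force: 43.6
```

```bash
python3 plan.py 471.1,-100.5,70,180.9 471.1,-100.5,56,180.9
```

```text
t 8.3 pose [ 470.4 -101.   104.8] yaw -179.23 tilt [-0.03  0.01] q7 1.57 F [-1.   0.7 -2.8] w 11.1
-> (471.1, -100.5, 70, 180.9) 2
  [[0,0,0.017,0,0,-0.1],[-0.001,0,0.018,0,0,0]]
-> (471.1, -100.5, 56, 180.9) 1
  [[0,0,0.014,0,0,0]]
```

Emit:
carry_out(
  motion=[
    [[0, 0, 0.012, 0, 0, 0], [0, 0, 0.016, 0, 0, 0], [0, 0, 0.012, 0, 0, 0], [0, 0, 0.006, 0, 0, 0], [0, 0, 0.002, 0, 0, 0]],
  ],
)

```text
time: 8.8
position: [470.1, -100.6, 56.0]
orientation: [-0.008, 1.0, 0.0, -0.001]
wrist_force: [-0.2, -0.3, -2.4]
gripper_width: 10.9
grip_force: 43.5
```

Emit:
carry_out(
  motion=[
    [[0, 0, 0.001, 0, 0, 0], [0, 0, 0, 0, 0, 0]],
  ],
)

```text
time: 9.0
position: [471.0, -101.0, 56.3]
orientation: [-0.008, 1.0, -0.0, 0.0]
wrist_force: [-0.9, 0.8, -2.9]
gripper_width: 11.6
grip_force: 43.5
```

Emit:
carry_out(
  motion=[
    [[0, 0, 0.001, 0, 0, 0], [0, 0, 0, 0, 0, 0]],
  ],
)

```text
time: 9.2
position: [470.9, -101.1, 55.3]
orientation: [-0.008, 1.0, -0.0, 0.0]
wrist_force: [0.6, 0.4, -2.4]
gripper_width: 11.1
grip_force: 43.5
```

Emit:
carry_out(
  motion=[
    [[0, 0, 0, 0, 0, 0], [0, 0, 0, 0, 0, 0]],
  ],
  hand=0.03,
)

```text
time: 9.4
position: [471.2, -101.1, 55.5]
orientation: [-0.008, 1.0, -0.0, 0.001]
wrist_force: [-0.8, 0.0, -0.1]
gripper_width: 29.9
grip_force: 0.0
```

Emit:
carry_out(
  motion=[
    [[0, 0, -0.02, 0, 0, 0], [0, 0, -0.035, 0, 0, 0], [0, 0, -0.03, 0, 0, 0], [0, 0, -0.01, 0, 0, 0]],
  ],
)

```text
time: 9.8
position: [472.6, -101.0, 153.4]
orientation: [-0.008, 1.0, -0.001, 0.003]
wrist_force: [0.7, 0.5, -0.1]
gripper_width: 29.8
grip_force: 0.0
```

```bash
python3 plan.py 486.4,-328.8,150,44.5
```

```text
t 9.8 pose [ 472.6 -101.   153.4] yaw -179.11 tilt [ 0.29 -0.1 ] q7 1.61 F [ 0.7  0.5 -0.1] w 29.8
-> (486.4, -328.8, 150, 44.5) 19
  [[0,-0.004,0,0,0,2.7],[-0.001,-0.009,0,0,0,5.3],[-0.003,-0.014,0,0,0,8],[-0.004,-0.012,0.001,0,0,8.1],[-0.006,-0.012,0,0,0,8]]
  [[-0.008,-0.011,0,0,0,8],[-0.009,-0.01,0,0,0,8],[-0.01,-0.009,0,0,0,8.1],[-0.012,-0.007,0.001,0,0,8],[-0.012,-0.005,0,0,0,8]]
  [[-0.013,-0.004,0,0,0,8],[-0.013,-0.001,0,0,0,8.1],[-0.014,0,0,0,0,8],[-0.013,0.002,0.001,0,0,8],[-0.013,0.004,0,0,0,8]]
  [[-0.012,0.005,0,0,0,8],[-0.011,0.008,0,0,0,8.1],[-0.007,0.006,0,0,0,5.3],[-0.003,0.003,0,0,0,2.7]]
```

Emit:
carry_out(
  motion=[
    [[0, -0.004, 0, 0, 0, 2.7], [-0.001, -0.009, 0, 0, 0, 5.3], [-0.003, -0.014, 0, 0, 0, 8], [-0.004, -0.012, 0.001, 0, 0, 8.1], [-0.006, -0.012, 0, 0, 0, 8]],
  ],
  hand=0.045,
)

```text
time: 10.3
position: [474.0, -154.7, 148.5]
orientation: [0.272, 0.962, -0.0, -0.0]
wrist_force: [-0.9, 0.3, 0.1]
gripper_width: 45.0
grip_force: 0.0
```

Emit:
carry_out(
  motion=[
    [[-0.008, -0.011, 0, 0, 0, 8], [-0.009, -0.01, 0, 0, 0, 8], [-0.01, -0.009, 0, 0, 0, 8.1], [-0.012, -0.007, 0.001, 0, 0, 8], [-0.012, -0.005, 0, 0, 0, 8]],
  ],
)

```text
time: 10.8
position: [477.9, -222.2, 147.4]
orientation: [0.585, 0.811, -0.0, -0.0]
wrist_force: [-0.3, -0.4, -0.4]
gripper_width: 45.2
grip_force: 0.0
```

Emit:
carry_out(
  motion=[
    [[-0.013, -0.004, 0, 0, 0, 8], [-0.013, -0.001, 0, 0, 0, 8.1], [-0.014, 0, 0, 0, 0, 8], [-0.013, 0.002, 0.001, 0, 0, 8], [-0.013, 0.004, 0, 0, 0, 8]],
  ],
)

```text
time: 11.3
position: [482.0, -289.2, 146.3]
orientation: [0.828, 0.561, -0.0, -0.0]
wrist_force: [-1.1, 0.7, 0.6]
gripper_width: 45.0
grip_force: 0.0
```

Emit:
carry_out(
  motion=[
    [[-0.012, 0.005, 0, 0, 0, 8], [-0.011, 0.008, 0, 0, 0, 8.1], [-0.007, 0.006, 0, 0, 0, 5.3], [-0.003, 0.003, 0, 0, 0, 2.7]],
  ],
)

```text
time: 11.7
position: [484.3, -329.9, 146.2]
orientation: [0.927, 0.376, -0.0, -0.0]
wrist_force: [-0.8, 0.5, 0.7]
gripper_width: 45.0
grip_force: 0.0
```

```bash
cat > chk.py <<'E'
from fit import *
import sys
ims={c:viewer.capture(c) for c in ("scene","top")}
for c in ims: cv2.imwrite(f"pics/now_{c}.png",ims[c])
for a in sys.argv[1:]:
    x,y,yaw,foot=eval(a)
    for cs in(("scene","top"),("scene",),("top",)):
        q,e=fitpose({c:ims[c] for c in cs},(x,y),foot,[np.radians(yaw)])
        print(cs,q[:2].round(1),round(np.degrees(q[2]),1),round(e))
E
python3 chk.py 471,-101,181,6; python3 plan.py 486.4,-328.8,100,44.5
```

```text
('scene', 'top') [ 469.2 -101.5] 179.9 1441
('scene',) [ 467.7 -101.4] 181.3 1011
('top',) [ 469.9 -101.5] 180.0 416
t 11.8 pose [ 484.3 -329.5  146.3] yaw 44.37 tilt [-0.05  0.01] q7 -0.33 F [ 0.1 -0.7 -0.2] w 45.3
-> (486.4, -328.8, 100, 44.5) 2
  [[0.001,0.001,0.023,0,0,-0.1],[0.001,0,0.023,0,0,0]]
```

Emit:
carry_out(
  motion=[
    [[0.001, 0, 0.015, 0, 0, 0], [0.001, 0.001, 0.03, 0, 0, 0], [0, 0, 0.03, 0, 0, 0], [0, 0, 0.016, 0, 0, 0], [0, 0, 0.005, 0, 0, 0]],
  ],
)

```text
time: 12.3
position: [485.1, -326.2, 47.5]
orientation: [0.925, 0.379, -0.001, -0.002]
wrist_force: [-0.0, -0.6, 0.6]
gripper_width: 44.8
grip_force: 0.0
```

Emit:
carry_out(
  motion=[
    [[0, 0, 0.001, 0, 0, 0], [0, 0, 0, 0, 0, 0], [0, 0, 0, 0, 0, 0]],
  ],
)

```text
time: 12.6
position: [487.6, -328.4, 51.2]
orientation: [0.926, 0.379, 0.001, 0.001]
wrist_force: [0.7, -0.3, 1.2]
gripper_width: 44.9
grip_force: 0.0
```

Emit:
carry_out(
  motion=[
    [[0, 0, 0, 0, 0, 0], [0, 0, 0, 0, 0, 0], [0, 0, 0, 0, 0, 0], [0, 0, 0, 0, 0, 0], [0, 0, 0, 0, 0, 0]],
  ],
  hand=0.0,
  force=40,
)

```text
time: 13.1
position: [487.2, -328.4, 50.6]
orientation: [0.926, 0.378, 0.0, 0.0]
wrist_force: [-0.4, 0.4, 5.0]
gripper_width: 11.2
grip_force: 43.7
```

```bash
python3 - <<'E'
import numpy as np
a=np.radians(.9);c,s=np.cos(a),np.sin(a)
for n,x,y in(("S1",7.3,-69.8),("S3",7.3,24.6),("S4",-7.3,69.8)): print(n,478.05+c*x-s*y,-75.8+s*x+c*y)
E
python3 plan.py 486.4,-328.8,150,44.5 486.4,-145.4,150,0.9
```

```text
S1 486.4454701654812 -145.47672553084362
S3 484.96269941124535 -51.08837142457486
S4 469.6545298345188 -6.123274469156385
t 13.1 pose [ 487.2 -328.4   50.6] yaw 44.47 tilt [ 0.05 -0.04] q7 -0.36 F [-0.4  0.4  5. ] w 11.2
-> (486.4, -328.8, 150, 44.5) 4
  [[0,0,-0.017,0,0,0],[0,0,-0.033,0,0,0],[-0.001,0,-0.033,0,0,0],[0,0,-0.016,0,0,0]]
-> (486.4, -145.4, 150, 0.9) 8
  [[0.007,-0.007,0,0,0,2.4],[0.014,-0.015,0,0,0,4.9],[0.018,-0.025,0,0,0,7.2],[0.016,-0.026,0,0,0,7.3],[0.011,-0.029,0,0,0,7.2]]
  [[0.008,-0.029,0,0,0,7.3],[0.003,-0.02,0,0,0,4.9],[0.001,-0.011,0,0,0,2.4]]
```

Emit:
carry_out(
  motion=[
    [[0, 0, -0.015, 0, 0, 0], [0, 0, -0.03, 0, 0, 0], [0, 0, -0.033, 0, 0, 0], [0, 0, -0.022, 0, 0, 0]],
  ],
)

```text
time: 13.5
position: [487.1, -328.0, 152.7]
orientation: [0.926, 0.378, 0.0, 0.0]
wrist_force: [0.8, -0.3, -3.1]
gripper_width: 11.3
grip_force: 42.6
```

Emit:
carry_out(
  motion=[
    [[0.007, -0.007, 0, 0, 0, 2.4], [0.014, -0.015, 0, 0, 0, 4.9], [0.018, -0.025, 0, 0, 0, 7.2], [0.016, -0.026, 0, 0, 0, 7.3], [0.011, -0.029, 0, 0, 0, 7.2]],
  ],
)

```text
time: 14.0
position: [485.9, -204.0, 150.3]
orientation: [0.991, 0.132, -0.0, -0.0]
wrist_force: [-0.1, 0.3, -2.7]
gripper_width: 11.0
grip_force: 42.6
```

Emit:
carry_out(
  motion=[
    [[0.008, -0.029, 0, 0, 0, 7.3], [0.003, -0.02, 0, 0, 0, 4.9], [0.001, -0.011, 0, 0, 0, 2.4], [0, 0, 0, 0, 0, 0], [0, 0, 0, 0, 0, 0]],
  ],
)

```text
time: 14.5
position: [486.6, -144.4, 150.2]
orientation: [1.0, 0.008, -0.0, 0.0]
wrist_force: [0.5, -0.9, -2.8]
gripper_width: 11.2
grip_force: 42.6
```

Emit:
carry_out(
  motion=[
    [[0, 0, 0, 0, 0, 0], [0, 0, 0, 0, 0, 0], [0, 0, 0, 0, 0, 0]],
  ],
)

```text
time: 14.8
position: [486.7, -144.7, 149.9]
orientation: [1.0, 0.007, -0.0, -0.0]
wrist_force: [0.4, 0.2, -2.9]
gripper_width: 11.0
grip_force: 42.6
```

```bash
python3 plan.py 486.4,-146,90,0.9 486.4,-146,58,0.9
```

```text
t 14.8 pose [ 486.7 -144.7  149.9] yaw 0.82 tilt [-0.01  0.  ] q7 -1.38 F [ 0.4  0.2 -2.9] w 11.0
-> (486.4, -146, 90, 0.9) 2
  [[0,0.001,0.03,0,0,0],[0,0,0.03,0,0,-0.1]]
-> (486.4, -146, 58, 0.9) 2
  [[0,0,0.016,0,0,0],[0,0,0.016,0,0,0]]
```

Emit:
carry_out(
  motion=[
    [[0, 0.001, 0.015, 0, 0, 0], [0, 0, 0.022, 0, 0, 0], [0, 0, 0.02, 0, 0, 0], [0, 0, 0.012, 0, 0, 0], [0, 0, 0.006, 0, 0, 0]],
  ],
)

```text
time: 15.3
position: [486.2, -145.1, 73.9]
orientation: [1.0, 0.008, -0.001, -0.0]
wrist_force: [1.5, 0.5, -3.5]
gripper_width: 11.1
grip_force: 42.5
```

Emit:
carry_out(
  motion=[
    [[0, 0, 0.006, 0, 0, 0], [0, 0, 0.005, 0, 0, 0], [0, 0, 0.004, 0, 0, 0], [0, 0, 0.002, 0, 0, 0], [0, 0, 0.001, 0, 0, 0]],
  ],
)

```text
time: 15.8
position: [486.9, -145.0, 57.1]
orientation: [1.0, 0.008, 0.0, -0.0]
wrist_force: [-0.8, 0.0, -3.2]
gripper_width: 11.0
grip_force: 42.6
```

Emit:
carry_out(
  motion=[
    [[0, 0, 0, 0, 0, 0], [0, 0, 0, 0, 0, 0]],
  ],
)

```text
time: 16.0
position: [487.0, -145.0, 57.3]
orientation: [1.0, 0.008, 0.0, 0.0]
wrist_force: [-0.2, -0.0, -3.4]
gripper_width: 11.1
grip_force: 42.6
```

Emit:
carry_out(
  motion=[
    [[0, 0.001, 0.001, 0, 0, 0], [0, 0, 0, 0, 0, 0], [0, 0, 0, 0, 0, 0]],
  ],
)

```text
time: 16.3
position: [487.3, -145.9, 56.5]
orientation: [1.0, 0.008, 0.0, -0.0]
wrist_force: [-0.9, 2.2, 2.8]
gripper_width: 11.4
grip_force: 43.5
```

Emit:
carry_out(
  motion=[
    [[0, 0, 0, 0, 0, 0], [0, 0, 0, 0, 0, 0]],
  ],
  hand=0.03,
)

```text
time: 16.5
position: [487.0, -146.2, 56.1]
orientation: [1.0, 0.008, 0.0, 0.0]
wrist_force: [-0.4, -0.2, -0.2]
gripper_width: 29.9
grip_force: 0.0
```

Emit:
carry_out(
  motion=[
    [[0, 0, -0.015, 0, 0, 0], [0, 0, -0.03, 0, 0, 0], [0, 0, -0.033, 0, 0, 0], [0, 0, -0.02, 0, 0, 0]],
  ],
)

```text
time: 16.9
position: [487.7, -146.3, 156.5]
orientation: [1.0, 0.008, 0.001, 0.0]
wrist_force: [0.2, -0.9, 0.1]
gripper_width: 30.1
grip_force: 0.0
```

```bash
python3 plan.py 501.2,368.3,152,108.1
```

```text
t 16.9 pose [ 487.7 -146.3  156.5] yaw 0.87 tilt [ 0.14 -0.05] q7 -1.38 F [ 0.2 -0.9  0.1] w 30.1
-> (501.2, 368.3, 152, 108.1) 15
  [[0.001,-0.013,0,0,0,-2.7],[0.002,-0.027,0,0,0,-5.5],[0.007,-0.038,0.001,0,0,-8.3],[0.013,-0.038,0,0,0,-8.2],[0.018,-0.035,0,0,0,-8.3]]
  [[0.023,-0.032,0.001,0,0,-8.2],[0.027,-0.029,0,0,0,-8.3],[0.031,-0.025,0,0,0,-8.2],[0.035,-0.019,0.001,0,0,-8.3],[0.037,-0.015,0,0,0,-8.2]]
  [[0.038,-0.009,0,0,0,-8.3],[0.04,-0.004,0.001,0,0,-8.2],[0.039,0.002,0,0,0,-8.3],[0.026,0.006,0,0,0,-5.5],[0.013,0.003,0,0,0,-2.7]]
```

Emit:
carry_out(
  motion=[
    [[0.001, -0.013, 0, 0, 0, -2.7], [0.002, -0.027, 0, 0, 0, -5.5], [0.007, -0.038, 0.001, 0, 0, -8.3], [0.013, -0.038, 0, 0, 0, -8.2], [0.018, -0.035, 0, 0, 0, -8.3]],
  ],
  hand=0.045,
)

```text
time: 17.4
position: [490.4, 14.1, 152.3]
orientation: [0.956, 0.295, -0.0, -0.0]
wrist_force: [0.7, 0.1, 0.0]
gripper_width: 44.7
grip_force: 0.0
```

Emit:
carry_out(
  motion=[
    [[0.023, -0.032, 0.001, 0, 0, -8.2], [0.027, -0.029, 0, 0, 0, -8.3], [0.031, -0.025, 0, 0, 0, -8.2], [0.035, -0.019, 0.001, 0, 0, -8.3], [0.037, -0.015, 0, 0, 0, -8.2]],
  ],
)

```text
time: 17.9
position: [495.6, 212.4, 150.2]
orientation: [0.791, 0.612, -0.0, -0.0]
wrist_force: [0.5, 0.5, 0.2]
gripper_width: 45.3
grip_force: 0.0
```

Emit:
carry_out(
  motion=[
    [[0.038, -0.009, 0, 0, 0, -8.3], [0.04, -0.004, 0.001, 0, 0, -8.2], [0.039, 0.002, 0, 0, 0, -8.3], [0.026, 0.006, 0, 0, 0, -5.5], [0.013, 0.003, 0, 0, 0, -2.7]],
  ],
)

```text
time: 18.4
position: [498.0, 372.1, 148.9]
orientation: [0.584, 0.812, -0.0, -0.001]
wrist_force: [0.1, 0.2, 0.5]
gripper_width: 45.0
grip_force: 0.0
```

Emit:
carry_out(
  motion=[
    [[0, 0, 0, 0, 0, 0], [0, 0, 0, 0, 0, 0], [0, 0, 0, 0, 0, 0]],
  ],
)

```text
time: 18.7
position: [500.6, 367.0, 149.9]
orientation: [0.589, 0.808, -0.0, 0.001]
wrist_force: [-1.0, 0.0, -0.6]
gripper_width: 45.2
grip_force: 0.0
```

```bash
python3 chk.py 470,-101,181,6 487,-146,1,6; python3 plan.py 501.2,368.3,51,108.1
```

```text
('scene', 'top') [ 469.2 -101.4] 180.0 2388
('scene',) [ 466.1 -100.9] 181.5 1295
('top',) [ 469.9 -101.4] 180.0 1065
('scene', 'top') [ 485.4 -147.1] -0.2 2417
('scene',) [ 483.9 -147.9] -0.5 1131
('top',) [ 485.7 -146.9] 0.0 1278
t 18.8 pose [500.6 367.3 150.2] yaw 107.9 tilt [ 0.04 -0.05] q7 -0.63 F [-0.4  0.   0.7] w 44.6
-> (501.2, 368.3, 51, 108.1) 4
  [[0,0,0.017,0,0,0],[0,0,0.033,0,0,-0.1],[0.001,0.001,0.033,0,0,-0.1],[0,0,0.016,0,0,0]]
```

Emit:
carry_out(
  motion=[
    [[0.001, 0, 0.015, 0, 0, 0], [0, 0, 0.03, 0, 0, -0.1], [0, 0, 0.03, 0, 0, -0.1], [0, 0, 0.016, 0, 0, 0], [0, 0, 0.007, 0, 0, 0]],
  ],
)

```text
time: 19.3
position: [498.7, 368.7, 49.6]
orientation: [0.586, 0.81, -0.002, -0.001]
wrist_force: [0.9, -0.3, -1.2]
gripper_width: 44.8
grip_force: 0.0
```

Emit:
carry_out(
  motion=[
    [[0, 0, 0.001, 0, 0, 0], [0, 0, 0, 0, 0, 0], [0, 0, 0, 0, 0, 0], [0, 0, 0, 0, 0, 0]],
  ],
)

```text
time: 19.7
position: [500.1, 370.4, 52.2]
orientation: [0.586, 0.81, 0.001, 0.0]
wrist_force: [-0.4, 0.3, -0.0]
gripper_width: 45.0
grip_force: 0.0
```

Emit:
carry_out(
  motion=[
    [[0, 0, 0, 0, 0, 0], [0, 0, 0, 0, 0, 0], [0, 0, 0, 0, 0, 0], [0, 0, 0, 0, 0, 0]],
  ],
  hand=0.0,
)

```text
time: 20.1
position: [499.7, 369.9, 51.2]
orientation: [0.586, 0.81, 0.0, 0.0]
wrist_force: [0.5, 0.3, 1.6]
gripper_width: 11.1
grip_force: 43.8
```

```bash
python3 plan.py 501.2,368.3,153,108.1 485.5,-50.6,153,180.9
```

```text
t 20.1 pose [499.7 369.9  51.2] yaw 108.26 tilt [0.02 0.01] q7 -0.68 F [0.5 0.3 1.6] w 11.1
-> (501.2, 368.3, 153, 108.1) 4
  [[0,0,-0.017,0,0,0],[-0.001,0,-0.034,0,0,0.1],[-0.001,0.001,-0.034,0,0,0],[0,0,-0.017,0,0,0.1]]
-> (485.5, -50.6, 153, 180.9) 12
  [[-0.013,-0.005,0,0,0,-2.4],[-0.026,-0.011,0,0,0,-4.9],[-0.037,-0.019,0,0,0,-7.3],[-0.035,-0.024,0,0,0,-7.3],[-0.031,-0.028,0,0,0,-7.2]]
  [[-0.027,-0.032,0,0,0,-7.3],[-0.023,-0.035,0,0,0,-7.3],[-0.019,-0.037,0,0,0,-7.3],[-0.013,-0.04,0,0,0,-7.3],[-0.008,-0.041,0,0,0,-7.3]]
  [[-0.002,-0.028,0,0,0,-4.8],[0,-0.014,0,0,0,-2.4]]
```

Emit:
carry_out(
  motion=[
    [[0, 0, -0.015, 0, 0, 0], [0, 0, -0.03, 0, 0, 0], [0, 0, -0.035, 0, 0, 0], [0, 0, -0.022, 0, 0, 0]],
  ],
)

```text
time: 20.5
position: [499.6, 370.6, 156.4]
orientation: [0.586, 0.811, 0.001, 0.0]
wrist_force: [0.5, -0.6, -3.0]
gripper_width: 11.3
grip_force: 43.3
```

Emit:
carry_out(
  motion=[
    [[-0.013, -0.005, 0, 0, 0, -2.4], [-0.026, -0.011, 0, 0, 0, -4.9], [-0.037, -0.019, 0, 0, 0, -7.3], [-0.035, -0.024, 0, 0, 0, -7.3], [-0.031, -0.028, 0, 0, 0, -7.2]],
  ],
)

```text
time: 21.0
position: [493.4, 200.5, 153.5]
orientation: [0.361, 0.933, -0.0, 0.0]
wrist_force: [1.5, 0.1, -3.2]
gripper_width: 11.3
grip_force: 43.2
```

Emit:
carry_out(
  motion=[
    [[-0.027, -0.032, 0, 0, 0, -7.3], [-0.023, -0.035, 0, 0, 0, -7.3], [-0.019, -0.037, 0, 0, 0, -7.3], [-0.013, -0.04, 0, 0, 0, -7.3], [-0.008, -0.041, 0, 0, 0, -7.3]],
  ],
)

```text
time: 21.5
position: [485.8, -8.5, 153.7]
orientation: [0.051, 0.999, -0.0, 0.0]
wrist_force: [1.2, -0.2, -2.6]
gripper_width: 11.0
grip_force: 43.2
```

Emit:
carry_out(
  motion=[
    [[-0.002, -0.028, 0, 0, 0, -4.8], [0, -0.014, 0, 0, 0, -2.4], [0, 0, 0, 0, 0, 0], [0, 0, 0, 0, 0, 0], [0, 0, 0, 0, 0, 0]],
  ],
)

```text
time: 22.0
position: [485.0, -47.4, 153.4]
orientation: [-0.01, 1.0, 0.0, 0.0]
wrist_force: [-0.3, 1.4, -3.2]
gripper_width: 11.2
grip_force: 43.2
```

Emit:
carry_out(
  motion=[
    [[0, 0, 0, 0, 0, 0], [0, 0, 0, 0, 0, 0], [0, 0, 0, 0, 0, 0], [0, 0, 0, 0, 0, 0]],
  ],
)

```text
time: 22.4
position: [485.0, -48.7, 153.0]
orientation: [-0.01, 1.0, 0.0, -0.0]
wrist_force: [-0.6, -0.2, -3.1]
gripper_width: 11.4
grip_force: 43.2
```

```bash
python3 plan.py 483.5,-51,59,180.9
```

```text
t 22.4 pose [485.  -48.7 153. ] yaw -178.9 tilt [-0.  0.] q7 1.43 F [-0.6 -0.2 -3.1] w 11.4
-> (483.5, -51, 59, 180.9) 4
  [[0,0,0.016,0,0,0],[0.001,-0.001,0.031,0,0,0.1],[0,-0.001,0.031,0,0,0.1],[0.001,0,0.016,0,0,0]]
```

Emit:
carry_out(
  motion=[
    [[0.001, -0.001, 0.015, 0, 0, 0.1], [0, -0.001, 0.022, 0, 0, 0.1], [0, 0, 0.022, 0, 0, 0], [0, 0, 0.012, 0, 0, 0], [0, 0, 0.007, 0, 0, 0]],
  ],
)

```text
time: 22.9
position: [483.6, -50.9, 74.1]
orientation: [-0.008, 1.0, 0.0, -0.001]
wrist_force: [-0.4, -0.2, -3.9]
gripper_width: 10.8
grip_force: 43.2
```

Emit:
carry_out(
  motion=[
    [[0, 0, 0.006, 0, 0, 0], [0, 0, 0.005, 0, 0, 0], [0, 0, 0.003, 0, 0, 0], [0, 0, 0.002, 0, 0, 0], [0, 0, 0.001, 0, 0, 0]],
  ],
)

```text
time: 23.4
position: [484.3, -51.1, 58.2]
orientation: [-0.008, 1.0, -0.0, 0.0]
wrist_force: [-0.2, 0.4, -2.6]
gripper_width: 11.2
grip_force: 43.2
```

Emit:
carry_out(
  motion=[
    [[0, 0, 0.001, 0, 0, 0], [0, 0, 0, 0, 0, 0], [0, 0, 0, 0, 0, 0]],
  ],
)

```text
time: 23.7
position: [484.2, -51.0, 57.2]
orientation: [-0.008, 1.0, 0.0, 0.0]
wrist_force: [-0.3, -0.5, -3.1]
gripper_width: 11.0
grip_force: 43.2
```

Emit:
carry_out(
  motion=[
    [[0, 0, 0.001, 0, 0, 0], [0, 0, 0, 0, 0, 0], [0, 0, 0, 0, 0, 0]],
  ],
)

```text
time: 24.0
position: [484.2, -50.8, 57.0]
orientation: [-0.008, 1.0, -0.0, 0.0]
wrist_force: [-5.8, 0.6, 9.7]
gripper_width: 11.2
grip_force: 45.1
```

Emit:
carry_out(
  motion=[
    [[0, 0, 0, 0, 0, 0], [0, 0, 0, 0, 0, 0]],
  ],
  hand=0.03,
)

```text
time: 24.2
position: [484.5, -51.1, 56.3]
orientation: [-0.008, 1.0, -0.0, 0.0]
wrist_force: [-0.6, -0.4, -0.1]
gripper_width: 30.1
grip_force: 0.0
```

Emit:
carry_out(
  motion=[
    [[0, 0, -0.015, 0, 0, 0], [0, 0, -0.03, 0, 0, 0], [0, 0, -0.03, 0, 0, 0], [0, 0, -0.02, 0, 0, 0]],
  ],
)

```text
time: 24.6
position: [485.0, -50.6, 154.1]
orientation: [-0.008, 1.0, -0.0, 0.001]
wrist_force: [0.4, -1.4, 0.6]
gripper_width: 30.1
grip_force: 0.0
```

```bash
python3 plan.py 520.4,193.4,150,186.6
```

```text
t 24.6 pose [485.  -50.6 154.1] yaw -179.09 tilt [ 0.15 -0.01] q7 1.43 F [ 0.4 -1.4  0.6] w 30.1
-> (520.4, 193.4, 150, 186.6) 8
  [[-0.002,0.014,0,0,0,-0.3],[-0.005,0.027,0.001,0,0,-0.6],[-0.007,0.04,0,0,0,-1],[-0.008,0.04,0.001,0,0,-0.9],[-0.008,0.041,0.001,0,0,-1]]
  [[-0.009,0.04,0,0,0,-0.9],[-0.007,0.026,0.001,0,0,-0.7],[-0.003,0.013,0,0,0,-0.3]]
```

Emit:
carry_out(
  motion=[
    [[-0.002, 0.014, 0, 0, 0, -0.3], [-0.005, 0.027, 0.001, 0, 0, -0.6], [-0.007, 0.04, 0, 0, 0, -1], [-0.008, 0.04, 0.001, 0, 0, -0.9], [-0.008, 0.041, 0.001, 0, 0, -1]],
  ],
  hand=0.045,
)

```text
time: 25.1
position: [507.3, 113.9, 148.1]
orientation: [-0.041, 0.999, 0.0, 0.0]
wrist_force: [1.3, -0.8, 0.4]
gripper_width: 44.8
grip_force: 0.0
```

Emit:
carry_out(
  motion=[
    [[-0.009, 0.04, 0, 0, 0, -0.9], [-0.007, 0.026, 0.001, 0, 0, -0.7], [-0.003, 0.013, 0, 0, 0, -0.3], [0, 0, 0, 0, 0, 0], [0, 0, 0, 0, 0, 0]],
  ],
)

```text
time: 25.6
position: [518.8, 192.5, 146.8]
orientation: [-0.058, 0.998, -0.0, -0.0]
wrist_force: [-0.5, -1.4, 0.1]
gripper_width: 45.0
grip_force: 0.0
```

Emit:
carry_out(
  motion=[
    [[0, 0, 0, 0, 0, 0], [0, 0, 0, 0, 0, 0]],
  ],
)

```text
time: 25.8
position: [519.5, 191.0, 147.0]
orientation: [-0.056, 0.998, -0.0, 0.0]
wrist_force: [-0.6, 0.3, -0.1]
gripper_width: 45.0
grip_force: 0.0
```

```bash
python3 chk.py 484.5,-51,1,6; python3 plan.py 520.4,193.4,51,186.6; python3 -c "
import cv2
a=cv2.imread('pics/now_scene.png')[170:250,270:370];b=cv2.imread('pics/now_top.png')[180:230,285:335]
import numpy as np
cv2.imwrite('pics/c4.png',np.hstack([cv2.resize(a,(500,400),interpolation=2),cv2.resize(b,(300,400),interpolation=2)]))"
```

```text
('scene', 'top') [484.2 -51.6] 0.2 2566
('scene',) [480.6 -50.9] 1.1 1514
('top',) [485.  -52.3] 0.5 1016
t 25.9 pose [519.4 191.4 147.1] yaw -173.52 tilt [ 0.01 -0.02] q7 0.96 F [-0.2  0.5 -0.4] w 45.1
-> (520.4, 193.4, 51, 186.6) 4
  [[0,0,0.016,0,0,0],[-0.001,0.001,0.032,0,0,-0.1],[0,0.001,0.032,0,0,0],[0,0,0.016,0,0,0]]
```

View pics/c4.png

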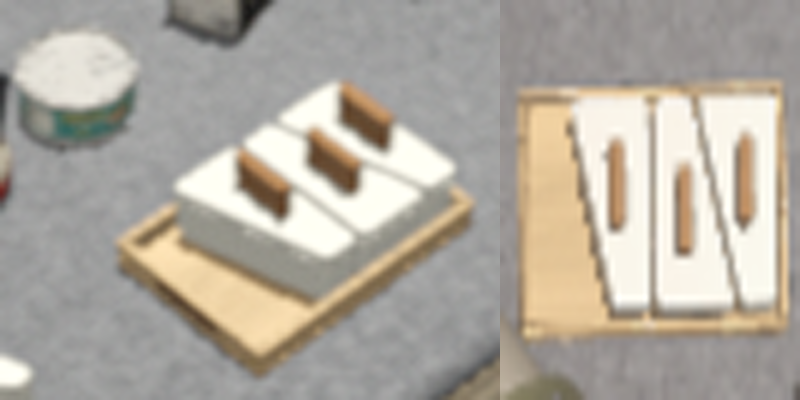

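The crops show three pots lying in line in the tray with even gaps (top view: handles at x≈617, 684 and 745), and the left slot is free. Next is the last pot.

Emit:
carry_out(
  motion=[
    [[0, 0.001, 0.015, 0, 0, 0], [-0.001, 0.001, 0.03, 0, 0, -0.1], [0, 0, 0.028, 0, 0, 0], [0, 0, 0.015, 0, 0, 0], [0, 0, 0.007, 0, 0, 0]],
  ],
)

```text
time: 26.4
position: [518.9, 194.0, 50.1]
orientation: [-0.058, 0.998, -0.0, -0.001]
wrist_force: [0.1, 0.4, 0.1]
gripper_width: 45.0
grip_force: 0.0
```

Emit:
carry_out(
  motion=[
    [[0, 0, 0.001, 0, 0, 0], [0, 0, 0, 0, 0, 0], [0, 0, 0, 0, 0, 0], [0, 0, 0, 0, 0, 0]],
  ],
)

```text
time: 26.8
position: [520.6, 194.8, 52.0]
orientation: [-0.058, 0.998, 0.0, 0.001]
wrist_force: [-0.6, 1.3, 0.3]
gripper_width: 44.7
grip_force: 0.0
```

Emit:
carry_out(
  motion=[
    [[0, 0, 0, 0, 0, 0], [0, 0, 0, 0, 0, 0], [0, 0, 0, 0, 0, 0], [0, 0, 0, 0, 0, 0]],
  ],
  hand=0.0,
)

```text
time: 27.2
position: [520.2, 194.5, 51.4]
orientation: [-0.058, 0.998, 0.0, 0.0]
wrist_force: [-0.8, -1.0, 3.7]
gripper_width: 11.3
grip_force: 39.8
```

Emit:
carry_out(
  motion=[
    [[0, 0, -0.015, 0, 0, 0], [0, 0, -0.03, 0, 0, 0], [0, 0, -0.035, 0, 0, 0], [0, 0, -0.022, 0, 0, 0]],
  ],
)

```text
time: 27.6
position: [520.2, 195.4, 156.1]
orientation: [-0.059, 0.998, 0.001, 0.001]
wrist_force: [1.2, 0.1, -2.3]
gripper_width: 11.2
grip_force: 39.3
```

```bash
python3 plan.py 469.5,-6,153,180.9
```

```text
t 27.6 pose [520.2 195.4 156.1] yaw -173.28 tilt [0.1  0.07] q7 0.97 F [ 1.2  0.1 -2.3] w 11.2
-> (469.5, -6, 153, 180.9) 7
  [[0.005,-0.013,0,0,0,0.4],[0.01,-0.026,0.001,0,0,0.8],[0.014,-0.039,0,0,0,1.1],[0.013,-0.039,0.001,0,0,1.2],[0.012,-0.04,0,0,0,1.2]]
  [[0.008,-0.027,0.001,0,0,0.7],[0.004,-0.013,0,0,0,0.4]]
```

Emit:
carry_out(
  motion=[
    [[0.005, -0.013, 0, 0, 0, 0.4], [0.01, -0.026, 0.001, 0, 0, 0.8], [0.014, -0.039, 0, 0, 0, 1.1], [0.013, -0.039, 0.001, 0, 0, 1.2], [0.012, -0.04, 0, 0, 0, 1.2]],
  ],
)

```text
time: 28.1
position: [478.5, 32.5, 151.4]
orientation: [-0.017, 1.0, -0.0, -0.0]
wrist_force: [1.6, 0.2, -1.1]
gripper_width: 11.0
grip_force: 39.3
```

Emit:
carry_out(
  motion=[
    [[0.008, -0.027, 0.001, 0, 0, 0.7], [0.004, -0.013, 0, 0, 0, 0.4], [0, 0, 0, 0, 0, 0], [0, 0, 0, 0, 0, 0], [0, 0, 0, 0, 0, 0]],
  ],
)

```text
time: 28.6
position: [468.8, -5.4, 150.4]
orientation: [-0.009, 1.0, 0.0, 0.0]
wrist_force: [0.3, 0.1, -2.4]
gripper_width: 11.1
grip_force: 39.4
```

Emit:
carry_out(
  motion=[
    [[0, 0, 0, 0, 0, 0], [0, 0, 0, 0, 0, 0], [0, 0, 0, 0, 0, 0], [0, 0, 0, 0, 0, 0]],
  ],
)

```text
time: 29.0
position: [468.7, -6.5, 150.0]
orientation: [-0.008, 1.0, 0.0, -0.0]
wrist_force: [-0.5, -0.0, -1.8]
gripper_width: 11.1
grip_force: 39.4
```

```bash
python3 plan.py 470,-6.5,59,180.9
```

```text
t 29.0 pose [468.7  -6.5 150. ] yaw -179.1 tilt [-0.01  0.02] q7 1.36 F [-0.5 -0.  -1.8] w 11.1
-> (470, -6.5, 59, 180.9) 4
  [[0,0,0.015,0,0,0],[-0.001,0,0.03,0,0,0],[0,0,0.031,0,0,0],[0,0,0.015,0,0,0]]
```

Emit:
carry_out(
  motion=[
    [[-0.001, 0, 0.015, 0, 0, 0], [0, 0, 0.022, 0, 0, 0], [0, 0, 0.02, 0, 0, 0], [0, 0, 0.012, 0, 0, 0], [0, 0, 0.006, 0, 0, 0]],
  ],
)

```text
time: 29.5
position: [468.6, -6.5, 73.3]
orientation: [-0.008, 1.0, 0.001, -0.001]
wrist_force: [-1.3, 1.5, -1.0]
gripper_width: 11.6
grip_force: 40.4
```

Emit:
carry_out(
  motion=[
    [[0, 0, 0.006, 0, 0, 0], [0, 0, 0.005, 0, 0, 0], [0, 0, 0.003, 0, 0, 0], [0, 0, 0.002, 0, 0, 0], [0, 0, 0.001, 0, 0, 0]],
  ],
)

```text
time: 30.0
position: [469.9, -6.7, 58.2]
orientation: [-0.008, 1.0, 0.0, 0.0]
wrist_force: [-0.7, 2.1, -1.3]
gripper_width: 11.4
grip_force: 40.5
```

Emit:
carry_out(
  motion=[
    [[0, 0, 0.001, 0, 0, 0], [0, 0, 0, 0, 0, 0], [0, 0, 0, 0, 0, 0]],
  ],
)

```text
time: 30.3
position: [469.8, -6.8, 57.3]
orientation: [-0.008, 1.0, -0.0, 0.0]
wrist_force: [-2.5, 1.3, 2.4]
gripper_width: 11.4
grip_force: 41.1
```

Touched the floor. Release, retreat and check.

Emit:
carry_out(
  motion=[
    [[0, 0, 0, 0, 0, 0], [0, 0, 0, 0, 0, 0]],
  ],
  hand=0.03,
)

```text
time: 30.5
position: [470.0, -7.5, 57.2]
orientation: [-0.007, 1.0, -0.0, 0.0]
wrist_force: [0.4, -0.5, -0.6]
gripper_width: 29.8
grip_force: 0.0
```

Emit:
carry_out(
  motion=[
    [[0, 0, -0.015, 0, 0, 0], [0, 0, -0.03, 0, 0, 0], [0, 0, -0.04, 0, 0, 0], [0, 0, -0.04, 0, 0, 0], [0, 0, -0.025, 0, 0, 0]],
  ],
)

```text
time: 31.0
position: [470.7, -6.3, 211.0]
orientation: [-0.008, 1.0, -0.0, 0.002]
wrist_force: [0.0, 0.1, -0.8]
gripper_width: 30.1
grip_force: 0.0
```

Emit:
carry_out(
  motion=[
    [[0, 0.015, 0, 0, 0, 0], [0, 0.03, 0, 0, 0, 0], [0, 0.04, 0, 0, 0, 0], [0, 0.04, 0, 0, 0, 0], [0, 0.04, 0, 0, 0, 0]],
  ],
)

```text
time: 31.5
position: [467.2, 159.4, 208.4]
orientation: [-0.007, 1.0, -0.0, 0.001]
wrist_force: [1.0, -0.3, 0.8]
gripper_width: 29.7
grip_force: 0.0
```

Emit:
carry_out(
  motion=[
    [[0, 0.04, 0, 0, 0, 0], [0, 0.03, 0, 0, 0, 0], [0, 0.015, 0, 0, 0, 0], [0, 0, 0, 0, 0, 0], [0, 0, 0, 0, 0, 0]],
  ],
)

```text
time: 32.0
position: [466.0, 242.8, 207.7]
orientation: [-0.008, 1.0, -0.0, 0.0]
wrist_force: [1.7, -1.8, -0.1]
gripper_width: 30.1
grip_force: 0.0
```

```bash
python3 chk.py 470,-6.5,181,6 484.5,-51,1,6 470,-101,181,6 486,-147,1,6|grep top; python3 -c "
import cv2
a=cv2.imread('pics/now_scene.png')[150:270,240:390];b=cv2.imread('pics/now_top.png')[180:230,285:335]
import numpy as np
cv2.imwrite('pics/c5.png',np.hstack([cv2.resize(a,(500,400),interpolation=2),cv2.resize(b,(300,400),interpolation=2)]))"
```

```text
('scene', 'top') [470.3  -7.7] 180.1 3040
('top',) [470.4  -7.6] 179.9 1288
('scene', 'top') [484.7 -52.6] -0.4 3489
('top',) [484.  -52.4] 0.1 1279
('scene', 'top') [ 469.2 -101.5] 180.0 3617
('top',) [ 469.5 -101.4] 180.1 1406
('scene', 'top') [ 486.  -147.1] -0.3 2867
('top',) [ 486.5 -146.9] 0.0 1286
```

View pics/c5.png

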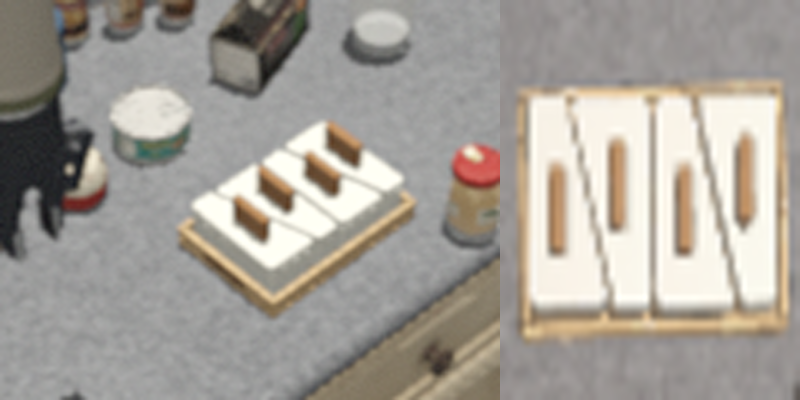

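The final crops show all four pots level in the tray, wide ends next to narrow ends (top view: handles at x≈556, 617, 684 and 745). The red-lidded jar is still in its place, and the gripper is clear.

```bash
python3 -c "
from plant import ctrl
print(ctrl.sign_off())"
```

```text
the job is handed in; nothing more can be done
None
```

All four pots stand in the tray side by side, alternately head to tail and flat on its floor, and the job was handed in at about 32 s; I did not re-measure the other items on the worktop after the moves.

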